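Refit the cut-off box's cover and hold its reset down through the hole

TASK

The burner's gas cut-off box has tripped and its terminals are live, so first lay the loose cover strip back across the box's two end posts, flat and fully down between the bent-up tabs, with its round hole over the reset button, and let go of it. Only then take the reset pin (straight slim shank, plain round handle) out of the tool rack by its handle, reach its tip down through the hole in the cover and press the recessed button right down without forcing it, for at least two seconds; the job finishes while you are still holding the pin with the button held down. Leave the other two rack tools and the two small glass bottles and the glass vase near the work where they are.

Things in the scene. Friction and masses are not known exactly. Their poses are not given: they have to be found in the camera images.
- cutoff_box: Grey cast box fixed to the worktop, open on top: 176 mm long (its y), 54 wide (x), on a flange 196 x 78 x 5 mm. Origin at the centre of its underside, z up. A post at each end has a flat seat 56 mm above the worktop, 55 to 77.5 mm from the middle. The long walls between are only 51 mm high: finger room beside the cover's middle. Two pipes at the back (+x) reach 62 mm from the middle, 39 mm high.
- box_seat (a point): Place for the middle of the cover's underside: centre of the box, 56 mm up, axes as the box's. The seated cover's y points along the box's y, the same way. Steel tabs rise 8 mm from the seats, then flare outward (top about 16 mm above the seats): end tabs 155 mm apart along y; side tabs 48 mm apart along x, at 59 to 73 mm from the middle along y.
- reset_button (a joint): Travel of the reset button in m: 0 up, 0.006 fully down; it springs back. It begins to move at 2 N and is fully down at 5 N.
- button_top (a point): Centre of the button's top (moves with it): 16 mm round cap, 35 mm from the box's middle towards its +y end, 40 mm above the worktop when up, in a guard collar of 19 mm bore with its rim at 43 mm. With the cover seated it lies 28 mm below the cover's top face.
- cover: Loose cover strip, a bare aluminium folded channel 150 mm long (its y), 44 wide (x), 12 high, 0.1 to 0.2 kg, lying on the worktop flanges down. Origin at the centre of its underside, z up. One round 14 mm hole through its 3 mm top towards its +y end, six narrow vent slots at the other end. Grip it across the 44 mm width at its middle.
- cover_hole (a point): Centre of the round 14 mm hole at the cover's top face: 35 mm from the cover's middle towards its +y end, 12 mm above the underside.
- rack: Wooden tool rack fixed to the worktop: base 74 x 156 mm, board 12 mm thick, its top 90 mm above the worktop, three 13 mm holes in a row at -45, 0 and 45 mm along its y. Origin at the centre of its underside. A tool hangs in each hole by the shoulder of its handle; which tool hangs where varies.
- reset_pin: Loose reset pin hanging upright in the rack, 152 mm long, about 40 g: straight shank 7 mm thick with a round end (0 to 68 mm from the tip), brass ferrule 11 mm thick (68 to 82), plain round wooden handle 18 mm thick (82 to 152). Origin at the tip, z up along the pin. In the rack the tip is 8 mm above the worktop.
- pin_tip (a point): The pin's tip (its lowest point).
- pin_grip (a point): Middle of the pin's handle on its axis, 122 mm above the tip.
- reamer: Bystander in the rack: reamer with a dark cone for a shank and a swelling, pear-shaped wooden handle up to 22 mm thick. Origin at its tip.
- shaper: Bystander in the rack: flat brass blade and a short square wooden handle 16 mm thick. Origin at its tip.
- mini_2: Bystander: small glass vase 82 mm high standing on the worktop. Origin at its foot.
- mini_6: Bystander: small glass bottle 92 mm high standing on the worktop. Origin at its foot.
- mini_8: Bystander: small glass bottle 92 mm high standing on the worktop. Origin at its foot.

How it is judged (in metres and radians):
On the way, in this order (a step that is already met when the one before it is completed fails the run):
1. the cover lies seated on both end posts, hole over the button, and is let go (horizontal distance between cover and box_seat below 0.006 m and horizontal distance between cover_hole and button_top below 0.006 m and z of cover in the frame of box_seat between -0.0025 and 0.0025 m and angle between cover's own z axis and vertical below 0.04 rad and contact force between the fingers and cover below 0.1 N and linear speed of cover below 0.01 m/s), for 0.2 s.
2. the reset pin is held clear of the rack (contact force between the fingers and reset_pin above 2 N and height (world z) of pin_tip above 0.07 m and contact force between reset_pin and rack below 0.1 N), for 0.1 s.
3. the pin, through the cover's hole, holds the button down for two seconds (horizontal distance between cover and box_seat below 0.006 m and horizontal distance between cover_hole and button_top below 0.006 m and z of cover in the frame of box_seat between -0.0025 and 0.0025 m and angle between cover's own z axis and vertical below 0.04 rad and value of joint reset_button above 0.0045 m and contact force between reset_pin and cutoff_box above 1 N and contact force between the fingers and reset_pin above 2 N and horizontal distance between pin_tip and button_top below 0.01 m and contact force between reset_pin and rack below 0.1 N and angle between reset_pin's own z axis and vertical below 0.2 rad), for 2 s.
At the end, for the whole second after the job is handed in: Cover flat on both seats (0.04 rad, 2.5 mm), its middle within 6 mm of its place and hole within 6 mm of the button axis, untouched by the fingers; pin held in the fingers, clear of the rack, upright within 0.2 rad, tip within 10 mm of the button axis, pushing over 1 N, button down over 4.5 mm (all of step 3 and contact force between the fingers and cover below 0.1 N); the arm keeps its last pose, push and grip.
It fails at once if the button is pressed (over 2 mm) while the cover is not in place (value of joint reset_button above 0.002 m and not (horizontal distance between cover and box_seat below 0.006 m and horizontal distance between cover_hole and button_top below 0.006 m and z of cover in the frame of box_seat below 0.006 m)).
It fails at once if the pin is forced against the box (over 40 N) (contact force between reset_pin and cutoff_box above 40 N).
It fails at once if another rack tool or a glass piece is moved by more than 25 mm or tipped (distance of any of reamer, shaper, mini_2, mini_6, mini_8 from where it was at the start of the episode above 0.025 m or angle between any of reamer, shaper, mini_2, mini_6, mini_8's own z axis and vertical above 0.4 rad).
It also fails if it takes over 64 s, if anything falls off the work surface, if the arm or the gripper's body presses on something with over 40 N, if the wrist force passes 120 N, or if a joint passes its speed limit or range.

ROBOT

A 6-joint arm with a two-finger parallel gripper is mounted at the origin on a cart in front of the work surface, level with it; the furniture and walls round the work are solid. World frame = base frame: x ahead of the robot, y to its left, z up, the work surface at z = 0. Lengths are in m, angles in degrees, forces in N, time in s.
With the tool pointing down it reaches from about 0.425 to 0.925 m from the base axis. Payload 12.5 kg.
Tool frame: the origin (TCP) lies between the finger pads; the fingertips stand 11 mm ahead of it and the grasp point (between the pads) lies 8 mm behind it; z points along the fingers, y is the line along which they close (so a half turn about z gives the same grasp; the last joint's range is limited). The gripper opens to 85 mm and grips with 20 to 120 N. Pads are 22 mm wide; open, the fingers measure 114 mm over their backs; the gripper's body (76 mm by 85 mm) begins 54 mm behind the grasp point. The pads swing forward as they close: fully open they stand 13 mm farther back than shut.
Start: joints at [63.85, 28.126, 89.318, -0, 62.55, -6.05], TCP at [0.215, 0.587, 0.242] pointing down, gripper open.
Joint ranges: [-177.58, 177.58], [-47.91, 125.51], [2.72, 160], [-65.01, 245.01], [3.68, 167.84], [-153.87, 153.87]. Speed limits (degrees/s): [127.2, 127.2, 159.86, 180, 180, 180].

INTERFACE

Orientations are given as [roll, pitch, yaw] about the fixed x, y, z axes, in that order (R = Rz(yaw) Ry(pitch) Rx(roll)).
In Python, from rig import goto, move_l, move_joints, move_gripper, sleep, solve_ik, get_image, camera_params, MotionError, sign_off, current_t, current_qpos, current_qd, current_joint_efforts, current_position, current_tcp_rot, current_ft_force, current_wrist_torque, current_opening, current_grip_force gives the robot as it stands. Calls block until the motion is done:
- goto(position, orientation): joint-space move of the TCP to a pose.
- move_l(position, orientation=None, velocity=0.15, until_force=None): straight line of the TCP; orientation=None keeps the orientation; velocity is the mean speed in m/s. With until_force (N) it stops when the force on the tool has changed by that much, and returns True; else False.
- move_joints(angles): joint-space move.
- move_gripper(opening): finger opening in m; the grip force is fixed at half the most; returns when the fingers have stopped.
- sleep(seconds).
- solve_ik(position, orientation): joint angles nearest the present ones, or None.
- get_image(name): name is "scene" or "top" or "wrist"; returns (picture, depth): 400x640x3 uint8, red, green, blue; 400x640 float32, m along the optical axis (not along the pixel's ray), 0 where there is no reading.
- camera_params(name): a dict with "mtx" (3x3 intrinsics, pixels), "dist_coeffs" ([k1, k2, p1, p2, k3] as OpenCV has them; the pictures are not rectified), "rvec" (rotation vector, rad) and "tvec" (3), from world to camera coordinates, as OpenCV has them; the wrist camera has in their place "tool_from_camera" (4x4, takes a point from camera to tool coordinates, whose origin is the TCP and whose axes are the flange's). Camera axes: x right, y down, z forward; pixel columns grow to the right and rows downward; lengths in m; the calibration is good to about 2 mm. A picture is of the moment at which its call begins: read the wrist's pose just before it. camera_params takes no time and is no camera call.
A pose or a line that the arm cannot do raises MotionError and nothing moves.
- sign_off(): hands the job in; it is judged then, once.
Readings, each from a call of its own:
- current_t(): time.
- current_qpos(): joint angles.
- current_qd(): joint speeds.
- current_joint_efforts(): joint torques, N m.
- current_position(): TCP position.
- current_tcp_rot(): TCP orientation.
- current_ft_force(): force on the tool from outside, world axes, zero at the start.
- current_wrist_torque(): the same for the moment, N m.
- current_opening(): finger opening in m.
- current_grip_force(): force on a finger pad.
Only numpy, scipy, OpenCV 4.12 (cv2) and the standard library are available. Lean on these libraries where they do the work, as an engineer would, in place of code of your own. Each camera call takes 0.05 s, during which the arm holds its last target. There are 200 camera calls.

## Working session

There is one attempt and no reset: what is moved stays moved. The work goes in short steps, each a Python script; the robot and the scene stay as the last script left them, time stands still between calls to the robot, and variables do not carry over. Pictures are saved under pics/ and viewed, at most 10 in all, crops included, and the job is handed in when it is done.

```bash
mkdir -p pics; ls
python3 - <<'E'
from rig import *
import cv2,numpy as np
np.set_printoptions(precision=4,suppress=True)
for n in ["scene","top"]:
    im,d=get_image(n); np.savez(f"pics/{n}.npz",im=im,d=d)
    cv2.imwrite(f"pics/{n}.png",im[:,:,::-1]); print(n,camera_params(n))
print(camera_params("wrist"),current_t())
E
```

```text
pics
scene {'mtx': array([[399.6398,   0.    , 320.3923],
       [  0.    , 399.6398, 203.1868],
       [  0.    ,   0.    ,   1.    ]]), 'dist_coeffs': array([-0.0817,  0.    ,  0.    ,  0.    ,  0.    ]), 'rvec': array([ 1.8757, -0.8621,  0.5447]), 'tvec': array([-0.3629,  0.2382,  0.6145])}
top {'mtx': array([[400.886 ,   0.    , 322.8297],
       [  0.    , 400.886 , 200.9158],
       [  0.    ,   0.    ,   1.    ]]), 'dist_coeffs': array([-0.1037,  0.    ,  0.    ,  0.    ,  0.    ]), 'rvec': array([ 2.1995, -2.1835,  0.0911]), 'tvec': array([-0.066 ,  0.5266,  1.2657])}
{'mtx': array([[302.4981,   0.    , 319.1186],
       [  0.    , 302.4981, 201.6922],
       [  0.    ,   0.    ,   1.    ]]), 'dist_coeffs': array([0.0043, 0.    , 0.    , 0.    , 0.    ]), 'tool_from_camera': array([[ 0.0001, -0.9609, -0.2769,  0.07  ],
       [ 1.    ,  0.0001, -0.    ,  0.    ],
       [ 0.    , -0.2769,  0.9609, -0.1324],
       [ 0.    ,  0.    ,  0.    ,  1.    ]])} 0.1
```

View pics/scene.png

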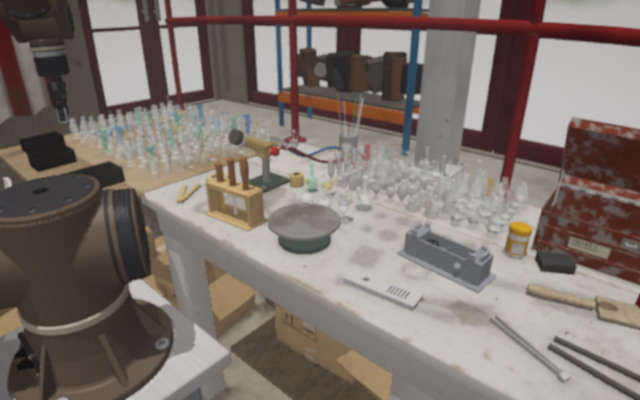

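View pics/top.png

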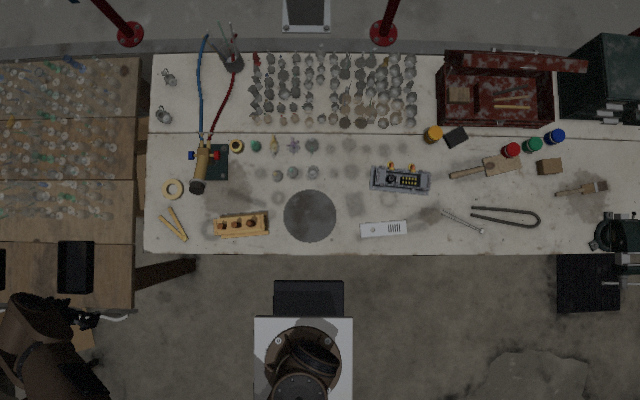

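The scene view shows the rack at about (235,195), the box at (447,255) and the cover at (383,290). In the top view the rack is at (241,224), the box at (400,178) with its button dot at about (390,180), and the cover at (384,229) with its hole at about (373,230). Next I'll get rough positions and look closer with the wrist camera.

```bash
cat > h.py <<'E'
from rig import *
import cv2,numpy as np
from scipy.spatial.transform import Rotation as Ro
np.set_printoptions(precision=4,suppress=True)
def cam(n):
    "world pose (R,t) of a camera, and its intrinsics"
    p=camera_params(n)
    if n=="wrist":
        W=np.eye(4);W[:3,:3]=Ro.from_euler('xyz',current_tcp_rot(),degrees=True).as_matrix();W[:3,3]=current_position()
        T=W@p["tool_from_camera"]
        return T[:3,:3],T[:3,3],p["mtx"],p["dist_coeffs"]
    R=cv2.Rodrigues(p["rvec"])[0]
    return R.T,-R.T@p["tvec"],p["mtx"],p["dist_coeffs"]
def snap(n,f):
    c=cam(n); im,d=get_image(n)
    np.savez(f"pics/{f}.npz",im=im,d=d,R=c[0],t=c[1],K=c[2],D=c[3]); cv2.imwrite(f"pics/{f}.png",im[:,:,::-1])
def load(f):
    z=np.load(f"pics/{f}.npz"); return z["im"],z["d"],(z["R"],z["t"],z["K"],z["D"])
def rays(c,uv):
    n=cv2.undistortPoints(np.array(uv,float).reshape(-1,1,2),c[2],c[3]).reshape(-1,2)
    return np.c_[n,np.ones(len(n))]@c[0].T
def onplane(c,uv,z):
    r=rays(c,uv); return c[1]+r*((z-c[1][2])/r[:,2:])
def cloud(d,c):
    v,u=np.mgrid[:d.shape[0],:d.shape[1]]
    return (c[1]+rays(c,np.c_[u.ravel(),v.ravel()])*d.reshape(-1,1)).reshape(d.shape+(3,))
def tri(cs,uvs):
    "least-squares meeting point of rays"
    A=np.zeros((3,3));b=np.zeros(3)
    for c,uv in zip(cs,uvs):
        r=rays(c,[uv])[0];r/=np.linalg.norm(r);P=np.eye(3)-np.outer(r,r);A+=P;b+=P@c[1]
    return np.linalg.solve(A,b)
E
python3 - <<'E'
from h import *
c=cam("top");z=np.load("pics/top.npz");P=cloud(z["d"],c)
print(c[1])
for n,uv in dict(rack=(241,224),box=(400,178),cover=(384,229),hole=(373,230),btn=(390,180),table=(420,230)).items():
    print(n,P[uv[1],uv[0]],onplane(c,[uv],0.03)[0])
print(current_tcp_rot())
im=z["im"]
a=cv2.resize(im[125:255,150:290],(560,520),interpolation=cv2.INTER_CUBIC)
cv2.imwrite("pics/crop.png",a[:,:,::-1])
for y in (180,90,0,-90):
  for p in ([.55,-.12,.33],[.55,.3,.33]): 
    q=solve_ik(p,[180,0,y]); print(y,p,q)
E
```

```text
[ 0.4365 -0.0463  1.3004]
rack [0.4501 0.1835 0.1004] [0.4509 0.197  0.03  ]
box [ 0.6048 -0.3137  0.0089] [ 0.602  -0.3093  0.03  ]
cover [ 0.4384 -0.2591  0.017 ] [ 0.4384 -0.257   0.03  ]
hole [ 0.435  -0.226  -0.0005] [ 0.435  -0.2218  0.03  ]
btn [ 0.5933 -0.2741  0.0453] [ 0.5952 -0.2769  0.03  ]
table [ 0.4356 -0.3807 -0.0007] [ 0.4357 -0.3728  0.03  ]
[-179.9428   -0.0063  159.9001]
180 [0.55, -0.12, 0.33] [ -19.0307   18.5344   91.1258    0.       70.3398 -109.0307]
180 [0.55, 0.3, 0.33] [ 22.5725  24.2463  82.1761   0.      73.5777 -67.4275]
90 [0.55, -0.12, 0.33] [-19.0307  18.5344  91.1258   0.      70.3398 -19.0307]
90 [0.55, 0.3, 0.33] [22.5725 24.2463 82.1761 -0.     73.5777 22.5725]
0 [0.55, -0.12, 0.33] [-19.0307  18.5344  91.1258  -0.      70.3398  70.9693]
0 [0.55, 0.3, 0.33] [ 22.5725  24.2463  82.1761  -0.      73.5777 112.5725]
-90 [0.55, -0.12, 0.33] None
-90 [0.55, 0.3, 0.33] None
```

View pics/crop.png

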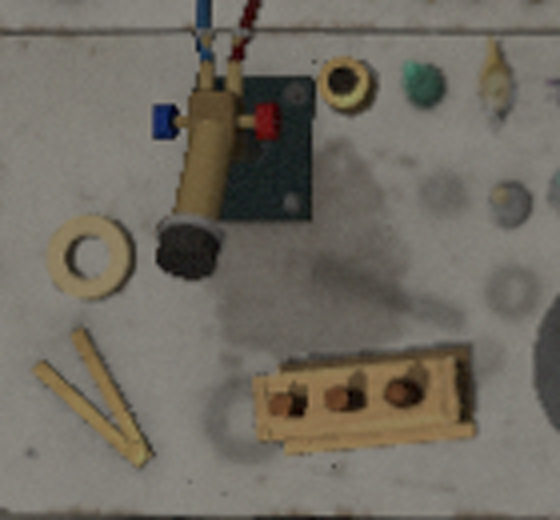

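The crop shows the rack's three handles at crop pixels (288,405), (345,398) and (403,392), so the rack lies almost along y. The torch stands behind it. Now wrist views, two of each area.

Run:
```python
from h import *
move_l([.215,.587,.36],velocity=.25)
goto([.47,.31,.33],[180,0,90]); snap("wrist","r1")
goto([.47,.20,.33],[180,0,90]); snap("wrist","r2")
goto([.50,-.17,.33],[180,0,90]); snap("wrist","b1")
goto([.54,-.23,.33],[180,0,90]); snap("wrist","b2")
print(current_t(),current_position())
a=cv2.imread("pics/r1.png");b=cv2.imread("pics/b1.png");
r=cv2.imread("pics/r2.png");b2=cv2.imread("pics/b2.png")
cv2.imwrite("pics/m.png",cv2.resize(np.vstack([np.hstack([a,r]),np.hstack([b,b2])]),(800,500),interpolation=cv2.INTER_AREA))
```

```text
4.6167 [ 0.54   -0.2292  0.3296]
```

View pics/m.png

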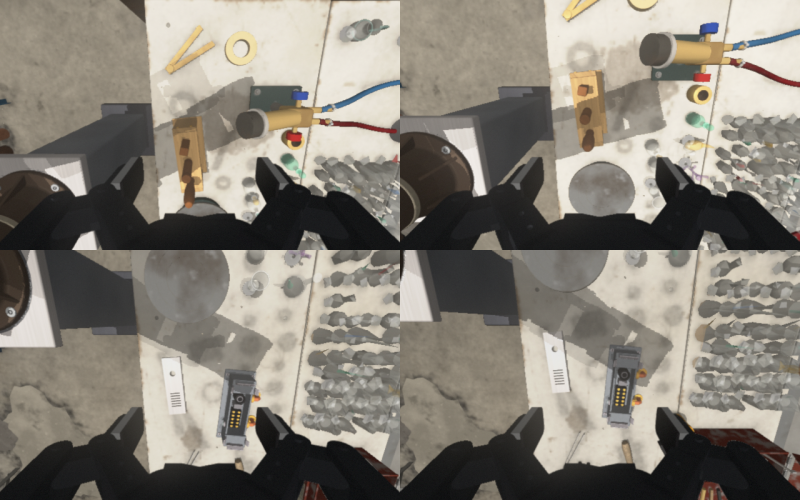

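Montage (scale 0.625): in b1 the cover is near full-resolution (275,216) with its hole at (275,198), and the box at (381,253). In r1 the rack tools sit at about (300,210), (295,255) and (300,300). Next, a zoom for detail plus a depth fit.

Run:
```python
from h import *
out=[]
for f in ("b1","b2"):
    im,d,c=load(f); P=cloud(d,c)
    g=im.astype(int).min(2)
    # table plane check
    m=(abs(P[...,0]-.46)<.1)&(abs(P[...,1]+.3)<.2)&(d>0)&(abs(P[...,2])<.006)
    print(f,"table z",np.median(P[m][:,2]),P[m][:,2].std())
    m=(abs(P[...,0]-.438)<.06)&(abs(P[...,1]+.258)<.11)&(P[...,2]>.008)&(P[...,2]<.018)
    n,l,s,_=cv2.connectedComponentsWithStats(m.astype(np.uint8)); k=1+s[1:,4].argmax()
    q=P[l==k]; print("cover",s[k],np.median(q[:,2]),cv2.minAreaRect((q[:,:2]*1000).astype(np.float32)))
    for lo,hi in ((.003,.009),(.047,.053),(.053,.060),(.06,.08)):
        m=(abs(P[...,0]-.60)<.08)&(abs(P[...,1]+.31)<.12)&(P[...,2]>lo)&(P[...,2]<hi)
        q=P[m]; 
        if len(q)>5: print(lo,len(q),q.mean(0),cv2.minAreaRect((q[:,:2]*1000).astype(np.float32)))
for f,x,y in (("b1",230,150),("b2",200,120)):
    im,d,c=load(f); out.append(cv2.resize(im[y:y+180,x:x+200,::-1],(400,360),interpolation=cv2.INTER_CUBIC))
for f,x,y,w,h in (("r1",230,170,150,180),("r2",230,90,150,170)):
    im,d,c=load(f); out.append(cv2.resize(cv2.resize(im[y:y+180-0,x:x+150,::-1],(400,480),interpolation=cv2.INTER_CUBIC),(400,480)))
cv2.imwrite("pics/bz.png",np.hstack(out[:2])); cv2.imwrite("pics/rz.png",np.hstack(out[2:]))
```

```text
b1 table z 0.0007044963473548105 0.0009322333097971213
cover [ 259  171   39   92 2500] 0.012683675726081062 ((437.10791015625, -256.3011169433594), (44.40708923339844, 150.22637939453125), 4.8362579345703125)
0.003 1453 [ 0.582  -0.2886  0.0057] ((593.1207885742188, -304.465576171875), (214.67393493652344, 129.57191467285156), 88.97162628173828)
0.047 540 [ 0.5936 -0.3104  0.0508] ((594.6231689453125, -309.1170959472656), (171.1285400390625, 53.49628829956055), 84.58992767333984)
0.053 1230 [ 0.5958 -0.2998  0.0565] ((594.5238037109375, -311.791259765625), (176.2776336669922, 54.0953483581543), 84.23074340820312)
0.06 558 [ 0.5958 -0.3284  0.0686] ((594.7223510742188, -311.9930114746094), (169.22360229492188, 61.457183837890625), 84.51669311523438)
b2 table z 0.0007059359402734333 0.0009465554276942746
cover [ 229  130   43   99 2812] 0.012724638391433674 ((437.1297302246094, -256.4185485839844), (44.487213134765625, 150.42495727539062), 4.787586688995361)
0.003 1951 [ 0.5885 -0.2934  0.0056] ((600.1619873046875, -309.78826904296875), (158.2709197998047, 236.84605407714844), 0.004165058024227619)
0.047 511 [ 0.5944 -0.3113  0.051 ] ((594.8790283203125, -302.5306396484375), (157.23973083496094, 53.09154510498047), 84.97066497802734)
0.053 1341 [ 0.5957 -0.301   0.0566] ((594.7471313476562, -311.5196533203125), (175.0592498779297, 53.73735046386719), 84.54100036621094)
0.06 594 [ 0.5955 -0.3212  0.0689] ((594.7156372070312, -312.2264404296875), (169.48854064941406, 61.39738082885742), 84.50787353515625)
```

View pics/bz.png

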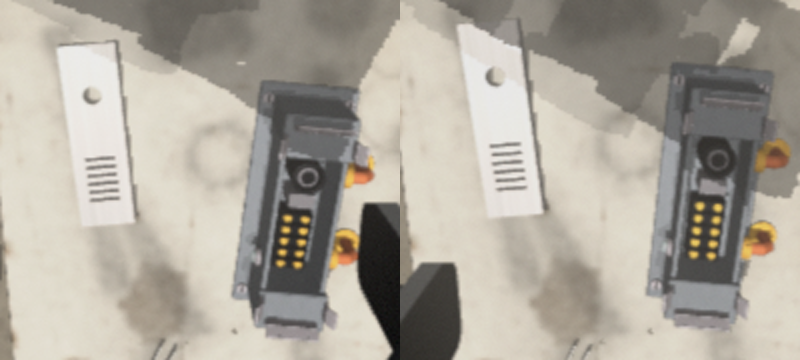

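View pics/rz.png

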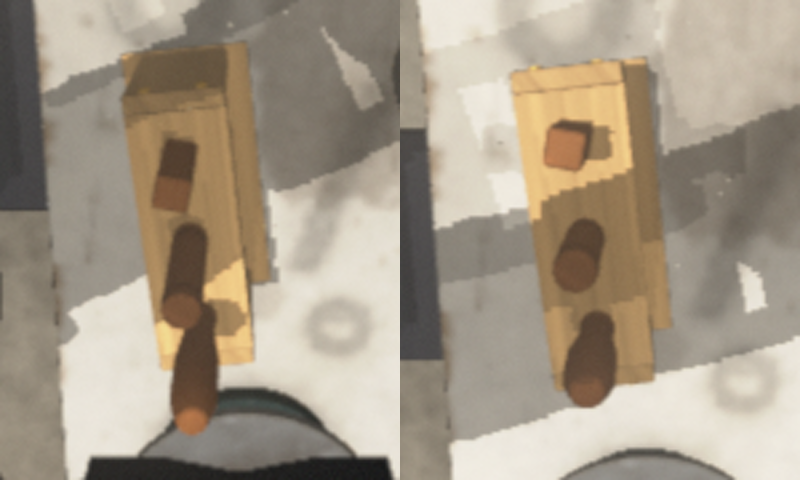

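The zooms show the cover with its hole at the top (+y) end and the box's button also at its +y end. In the rack, the square shaper hangs at +y, the plain round pin in the middle and the pear-shaped reamer at −y. The depth fits agree between views and match the given sizes (cover 44×150, box 54×176): cover at (0.4371, −0.2564) with yaw 4.8°, box at (0.5947, −0.3118) with yaw −5.55°. Next I pick up the cover.

Run:
```python
from h import *
o=[180,0,94.8]; x,y=.4371,-.2564
goto([x,y,.12],o); move_gripper(.054); 
move_l([x,y,.035],velocity=.1); sleep(.2)
print(current_ft_force())
print(move_l([x,y,.004],velocity=.02,until_force=5),current_position(),current_ft_force())
p=current_position(); move_l([x,y,p[2]+.003],velocity=.03); sleep(.2)
print("grip at",current_position(),current_ft_force())
move_gripper(.03); print(current_opening(),current_grip_force(),current_ft_force(),current_position())
```

```text
[-0.0028  0.6053  0.5088]
True [ 0.4371 -0.2564  0.0073] [-1.0879  0.5104  5.9742]
grip at [ 0.4371 -0.2564  0.0102] [ 0.299  -0.032  -0.0185]
0.042569279888579316 61.137610450387 [-0.9327  0.7454  5.2494] [ 0.4371 -0.2564  0.0105]
```

Run:
```python
from h import *
x,y=.4371,-.2564; bx,by=.5947,-.3118; o=[180,0,84.45]
move_l([x,y,.05],velocity=.05); print("lift",current_opening(),current_grip_force(),current_ft_force())
move_l([x,y,.17],velocity=.15)
move_l([bx,by,.17],o,velocity=.15); move_l([bx,by,.10],velocity=.1); sleep(.3)
print(current_position(),current_tcp_rot(),current_ft_force(),current_opening(),current_t())
snap("wrist","h1"); snap("scene","h2")
a=cv2.imread("pics/h1.png")[100:400,100:540];b=cv2.imread("pics/h2.png")[180:320,350:530]
cv2.imwrite("pics/h.png",np.hstack([cv2.resize(a,(400,300)),cv2.resize(b,(400,300))]))
```

```text
lift 0.04266970856696681 60.91201163828373 [-0.333   0.5505 -1.4269]
[ 0.5948 -0.3119  0.1005] [179.9644   0.0189  84.4513] [ 0.9031  0.3143 -1.8834] 0.042377723227737404 13.4583
```

View pics/h.png

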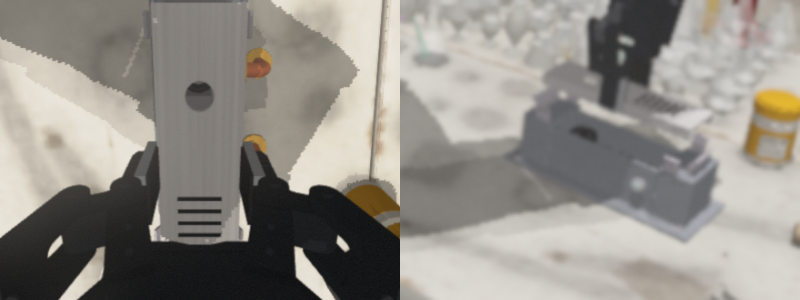

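The cover is held above the box, level by eye, with the hole at crop pixel (200,96) on the button side. I'll check its pose numerically before lowering it.

Run:
```python
from h import *
im,d,c=load("h1"); P=cloud(d,c)
m=(abs(P[...,0]-.6)<.06)&(abs(P[...,1]+.3)<.1)&(P[...,2]>.085)&(P[...,2]<.12)
m=cv2.erode(m.astype(np.uint8),np.ones((3,3)))
n,l,s,_=cv2.connectedComponentsWithStats(m);k=1+s[1:,4].argmax();q=P[l==k]
print(s[k],np.median(q[:,2]))
q=q[q[:,1]>-.27]   # ahead of the fingers
A=np.c_[q[:,:2]-[.5947,-.3118],np.ones(len(q))];print("plane",np.linalg.lstsq(A,q[:,2],rcond=None)[0])
R=Ro.from_euler('z',-5.55,degrees=True).as_matrix()
w=(q-[.5947,-.3118,0])@R   # box frame
for lo in np.arange(.04,.085,.01):
    e=w[(w[:,1]>lo)&(w[:,1]<lo+.01)]
    if len(e): print(lo,e[:,0].min(),e[:,0].max())
print("end",w[:,1].max(), np.percentile(w[:,1],99.5))
# hole: dark blob
import itertools
g=cv2.cvtColor(im,cv2.COLOR_RGB2GRAY)
roi=(slice(185,225),slice(300,340)); b=(g[roi]<100).astype(np.uint8)
n,l,s,ce=cv2.connectedComponentsWithStats(b);k=1+s[1:,4].argmax();uv=ce[k]+[300,185]
print(uv,s[k],(onplane(c,[uv],.102)-[.5947,-.3118,0])@R)
```

```text
[  239   104   162   241 21979] 0.10259814661051203
plane [ 0.0014 -0.0006  0.1025]
0.04 -0.021075508548538683 0.0220742724159994
0.05 -0.02124059133694898 0.02218282737099892
0.060000000000000005 -0.0211311044708861 0.022097491432319056
0.07 -0.021155396267859734 0.02202971865073082
end 0.0743225410916696 0.07428599919368119
[319.0925 196.591 ] [  4   0  31  26 670] [[0.0003 0.0348 0.102 ]]
```

Run:
```python
from h import *
bx,by=.5947,-.3118
move_l([bx,by,.075],velocity=.06); sleep(.2); f0=current_ft_force(); print(f0)
print(move_l([bx,by,.0655],velocity=.015,until_force=6),current_position(),current_ft_force())
sleep(.2);print(current_position(),current_ft_force())
move_gripper(.062); sleep(.2); print(current_opening(),current_ft_force())
move_l([bx,by,.20],velocity=.12); 
goto([.55,-.23,.30],[180,0,90]); sleep(.3); snap("wrist","s1")
im,d,c=load("s1"); P=cloud(d,c)
m=(abs(P[...,0]-.595)<.05)&(abs(P[...,1]+.31)<.1)&(P[...,2]>.0645)&(P[...,2]<.0715)&(im.min(2)>110)
m=cv2.morphologyEx(m.astype(np.uint8),cv2.MORPH_OPEN,np.ones((3,3)))
n,l,s,_=cv2.connectedComponentsWithStats(m);k=1+s[1:,4].argmax();q=P[l==k]
print(s[k],cv2.minAreaRect((q[:,:2]*1000).astype(np.float32)))
A=np.c_[q[:,:2]-[.5947,-.3118],np.ones(len(q))];print("plane",np.linalg.lstsq(A,q[:,2],rcond=None)[0],current_t())
x,y,w,h=s[k][:4]; cv2.imwrite("pics/s.png",cv2.resize(im[y-20:y+h+20,x-40:x+w+40,::-1],None,fx=3,fy=3,interpolation=cv2.INTER_CUBIC))
```

```text
[-0.0775 -0.6154 -2.8527]
True [ 0.5946 -0.3118  0.0666] [-1.2098  0.2615  6.0407]
[ 0.5946 -0.3118  0.0666] [-0.5119  0.7152  4.5216]
0.06211717914770697 [0.5416 0.1554 0.0252]
[ 332  179   48  117 3762] ((597.7185668945312, -315.8087463378906), (158.57398986816406, 49.798973083496094), 84.53445434570312)
plane [0.0036 0.0008 0.0687] 17.8333
```

View pics/s.png

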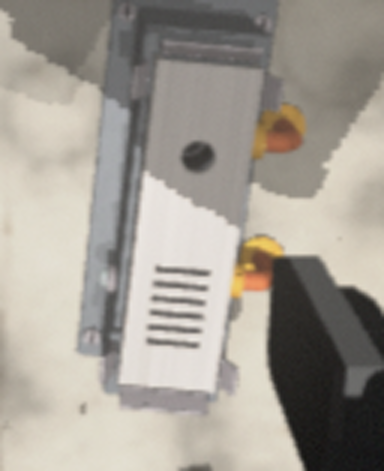

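The cover is flat between the tabs, with its hole at crop (197,156) and the dark button below it. The plane fit gives the top face at 68.7 mm, with the depth's known +0.7 mm bias. Next I triangulate the pin top and grasp the pin.

Run:
```python
from h import *
_,d1,c1=load("r1");_,d2,c2=load("r2");_,_,s=load("s1")
p=tri([c1,c2],[(298.3,285.5),(295.6,191.3)]);print("pin top tri",p, "planes",onplane(c1,[(298.3,285.5)],.16),onplane(c2,[(295.6,191.3)],.16))
for f,d,c in (("r1",d1,c1),("r2",d2,c2)):
    P=cloud(d,c);n=(abs(P[...,0]-.45)<.06)&(abs(P[...,1]-.19)<.11)
    m=n&(abs(P[...,2]-.0907)<.004);q=P[m];print(f,"board",len(q),np.median(q[:,2]),cv2.minAreaRect((q[:,:2]*1000).astype(np.float32)))
    m=n&(P[...,2]>.11)&(np.hypot(P[...,0]-p[0],P[...,1]-p[1])<.02);q=P[m];print("pin",len(q),q[:,2].max())
    t=q[q[:,2]>q[:,2].max()-.004];print(t.mean(0),np.ptp(t,axis=0))
im=load("s1")[0];g=cv2.cvtColor(im,cv2.COLOR_RGB2GRAY)[195:228,342:374];n,l,st,ce=cv2.connectedComponentsWithStats((g<75).astype(np.uint8));k=1+st[1:,4].argmax()
print("hole",ce[k]+[342,195],st[k],onplane(s,[ce[k]+[342,195]],.068))
```

```text
pin top tri [0.4461 0.1937 0.1573] planes [[0.4465 0.1954 0.16  ]] [[0.4461 0.1944 0.16  ]]
r1 board 2732 0.09069415152455615 ((445.9444885253906, 194.85205078125), (50.24195861816406, 155.5343780517578), 5.931121826171875)
pin 455 0.1623087604174302
[0.4461 0.1956 0.1605] [0.0159 0.0177 0.004 ]
r2 board 3679 0.09072887474303437 ((445.978271484375, 195.03192138671875), (50.052825927734375, 154.59716796875), 5.961320877075195)
pin 1809 0.41269180938469996
[0.4402 0.2122 0.4114] [0.0027 0.0015 0.003 ]
hole [357.3265 210.7755] [11 12 10  8 49] [[ 0.598  -0.2767  0.068 ]]
```

Everything agrees: pin at (0.4460, 0.1951) with its top at about 160 mm, rack yaw 5.95°, and hole at (0.598, −0.277).

Run:
```python
from h import *
x,y=.4460,.1951; o=[180,0,95.95]
move_gripper(.05); goto([x,y,.26],o); sleep(.2); move_l([x,y,.122],velocity=.08); sleep(.2)
print(current_position(),current_ft_force())
move_gripper(.005); print(current_opening(),current_grip_force(),current_ft_force(),current_position())
f=current_ft_force()
print(move_l([x,y,.24],velocity=.08,until_force=12),current_position(),current_ft_force(),current_opening(),current_t())
sleep(.3);snap("wrist","p1"); snap("scene","p2")
a=cv2.imread("pics/p1.png");b=cv2.imread("pics/p2.png")[60:260,130:330]
cv2.imwrite("pics/p.png",np.hstack([cv2.resize(a,(480,300)),cv2.resize(b,(300,300))]))
```

```text
[0.446  0.1951 0.1222] [-0.0674  0.2843 -0.0684]
0.01651039128562619 58.32864224910736 [-1.3301 -0.4686  1.99  ] [0.446  0.1951 0.1221]
False [0.4459 0.1951 0.2396] [-0.1585 -0.6098  0.0272] 0.01669159895300215 24.0167
```

View pics/p.png

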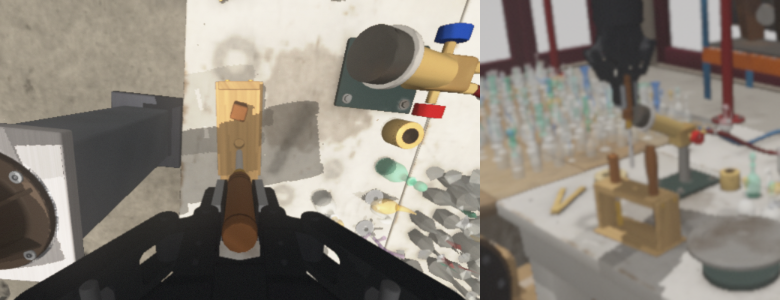

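The pin is held upright above its empty middle hole, and the other tools are untouched. Now I carry it high to the hole and check the pin axis.

Run:
```python
from h import *
hx,hy=.5980,-.2769; o=[180,0,84.45]
move_l([.446,.1951,.30],velocity=.15); move_l([hx,hy,.30],o,velocity=.2)
move_l([hx,hy,.205],velocity=.1); sleep(.5)
print(current_position(),current_tcp_rot(),current_t())
snap("wrist","q1"); snap("scene","q2")
for f in ("q1","q2"):
    im,d,c=load(f);P=cloud(d,c)
    n=(np.hypot(P[...,0]-hx,P[...,1]-hy)<.02)&(P[...,2]>.08)&(P[...,2]<.19)
    q=P[n];print(f,len(q),q[:,2].min() if len(q) else 0)
    for z in np.arange(.08,.19,.012):
        e=q[(q[:,2]>=z)&(q[:,2]<z+.012)]
        if len(e)>2: print(z,len(e),e.mean(0),np.ptp(e,axis=0)[:2])
    uv=cv2.projectPoints(np.array([[hx,hy,.091],[hx,hy,.16],[hx,hy,.068]]),cv2.Rodrigues(c[0].T)[0],-c[0].T@c[1],c[2],c[3])[0].reshape(-1,2);print(uv)
a=cv2.imread("pics/q1.png")[120:260,250:390];b=cv2.imread("pics/q2.png")[180:280,390:490]
cv2.imwrite("pics/q.png",np.hstack([cv2.resize(a,(400,400)),cv2.resize(b,(400,400))]))
```

```text
[ 0.598  -0.2769  0.2051] [179.9951   0.0042  84.4497] 29.2
q1 575 0.09402792198790658
0.092 28 [ 0.5982 -0.2749  0.0994] [0.0065 0.003 ]
0.104 37 [ 0.5982 -0.2749  0.11  ] [0.0063 0.0029]
0.11599999999999999 43 [ 0.5984 -0.2748  0.122 ] [0.0061 0.0025]
0.128 48 [ 0.5985 -0.2749  0.1339] [0.0062 0.0038]
0.13999999999999999 61 [ 0.5982 -0.275   0.1457] [0.0069 0.0039]
0.15199999999999997 48 [ 0.5986 -0.2737  0.1593] [0.0101 0.004 ]
0.16399999999999998 26 [ 0.5989 -0.2719  0.17  ] [0.0169 0.0067]
0.176 240 [ 0.5989 -0.2705  0.1826] [0.0171 0.0088]
0.18799999999999997 44 [ 0.5988 -0.2705  0.1889] [0.016  0.0061]
[[318.8228 200.7588]
 [318.7579 230.8472]
 [318.8376 193.9151]]
q2 212 0.09241498340563958
0.092 18 [ 0.5955 -0.2796  0.0981] [0.0049 0.007 ]
0.104 20 [ 0.5957 -0.2791  0.1104] [0.0069 0.0074]
0.11599999999999999 18 [ 0.5953 -0.28    0.1225] [0.0065 0.0063]
0.128 22 [ 0.5956 -0.2795  0.1344] [0.0067 0.0067]
0.13999999999999999 18 [ 0.5959 -0.2794  0.1463] [0.0055 0.0071]
0.15199999999999997 25 [ 0.595  -0.2796  0.159 ] [0.0072 0.0097]
0.16399999999999998 28 [ 0.594  -0.2808  0.1703] [0.0095 0.0126]
0.176 55 [ 0.5924 -0.2812  0.1822] [0.0145 0.016 ]
0.18799999999999997 8 [ 0.5947 -0.2794  0.1888] [0.0087 0.0182]
[[434.4392 221.6996]
 [438.7993 191.3026]
 [433.0317 231.345 ]]
```

View pics/q.png

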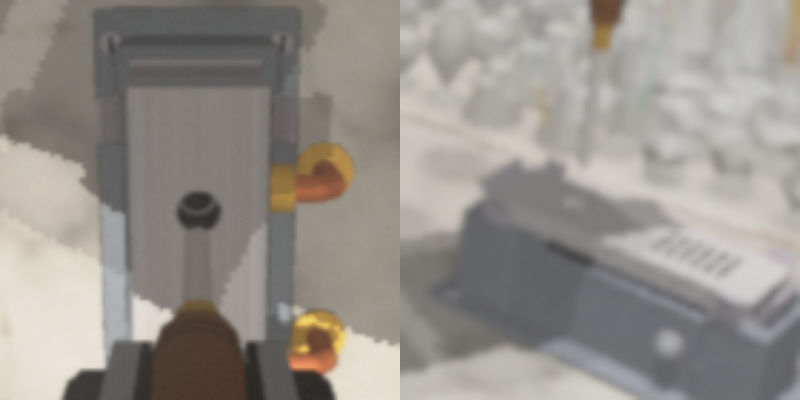

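The wrist view shows the shank coming straight down to the hole at crop (198,212). Both views put the pin vertical and within about 1 mm of the hole axis, so I insert it.

Run:
```python
from h import *
hx,hy=.5980,-.2769
print(current_ft_force())
print("snag?",move_l([hx,hy,.162],velocity=.03,until_force=3),current_position(),current_ft_force())
sleep(.3); f0=current_ft_force(); print(f0)
z=.162
while z>.140:
    z-=.0005; move_l([hx,hy,z],velocity=.01); sleep(.05); f=current_ft_force()-np.array(f0)
    if f[2]>1: print(round(z,4),f)
    if f[2]>8: break
sleep(.5);print(current_position(),current_ft_force()-np.array(f0),current_opening(),current_grip_force(),current_t())
```

```text
[ 0.348  -0.0345  0.1179]
snag? False [ 0.5981 -0.2769  0.1622] [ 0.1355 -0.5611 -1.0427]
[-1.4317  0.7406  0.0307]
0.1535 [ 0.7302 -0.6663  1.2146]
0.153 [ 1.0942 -0.1718  1.0881]
0.1525 [2.5543 0.4212 2.2367]
0.152 [ 1.7636 -1.6525  1.7131]
0.1515 [ 2.2449 -1.6776  2.4866]
0.151 [ 2.3346 -0.0967  2.9578]
0.1505 [ 1.6162 -0.2102  2.7455]
0.15 [ 1.2983 -1.5563  3.3892]
0.1495 [ 1.5056 -0.473   3.5379]
0.149 [ 1.6618 -0.4095  3.9797]
0.1485 [ 2.2347 -1.0086  4.0797]
0.148 [ 1.8493 -0.0799  4.8396]
0.1475 [ 1.9916 -0.1032  5.6678]
0.147 [ 0.8351 -0.0052  8.9914]
[ 0.5981 -0.277   0.1474] [ 1.2016 -0.0179  6.8438] 0.016466634690646593 59.23280596733093 40.6833
```

The force follows the button's spring profile (2 N to 5 N over 6 mm, then the stop). I hold, check the cover, and sign off.

Run:
```python
from h import *
sleep(2.5); snap("wrist","e1"); im,d,c=load("e1");P=cloud(d,c)
R=Ro.from_euler('z',-5.55,degrees=True).as_matrix();w=(P-[.5947,-.3118,0])@R
q=w[(abs(w[...,0])<.018)&(w[...,1]>.044)&(w[...,1]<.07)&(d>0)&(w[...,2]<.08)];print("cover top",np.median(q[:,2]),q[:,2].std())
F=[current_ft_force()[2] for _ in range(5)];print(F,current_position(),current_grip_force(),current_t())
if abs(np.median(q[:,2])-.0687)<.002 and np.mean(F)>5: print(sign_off())
```

```text
cover top 0.06871644759961756 0.0006382604939757692
[np.float64(8.21215737615003), np.float64(8.21215737615003), np.float64(8.21215737615003), np.float64(8.21215737615003), np.float64(8.21215737615003)] [ 0.5981 -0.277   0.1474] 59.232587814331055 43.2333
the job is handed in; nothing more can be done
None
```

I handed the job in at about 43 s: the cover is seated flat with its hole over the button, and the reset pin is still gripped, holding the button fully down at about 8 N after more than 2.5 s; the verdict was not shown.

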